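Pin the doll head in front of the fixative canister and spray it

TASK

Slide the doll head on its carriage right up to its stop in front of the canister's nozzle, and lock it there by putting the orange-handled pin, from the wooden block, fully down through the clevis and the carriage's tongue. Only then press the red nozzle cap down, close to the end of its travel, for about half a second and let it spring back up, without leaning hard on it. Leave the pin in, and do not disturb the paint jar, the spare head or the brush.

Things in the scene. Friction and masses are not known exactly. Their poses are not given: they have to be found in the camera images.
- station: Blue-grey spraying station, fixed; origin on the table, z up. Base plate 12 mm thick: x -100 to 200, y -140 to 60 and x 20 to 140, y 50 to 240 mm. Along y at x = 60 mm a rail with the doll-head carriage; a clevis on the robot's side; a canister leaning to -x (the robot) at y = -90 mm. Place and yaw (up to 0.2 rad) vary.
- carriage (a joint): Slide of the carriage (dark steel block, 70 x 135 mm, top at z 48 mm) along the station's -y, in m: 0 = fully out, 0.100 = home against its stop, where the tongue's hole is in line with the clevis holes. Starts between 0 and 0.04, stays where it is left, takes about 3 N to slide.
- head (a point): Centre of the pink doll head on the carriage, 84 mm across, 162 mm above the table, fixed on its spindle; axes as the station's. It moves with the carriage: station x = 60, y = 130 mm minus the joint value.
- tongue_hole (a point): Centre of the top of the 16 mm hole in the carriage's steel tongue, 48 mm above the table; axes as the station's. The tongue, 40 mm wide and 8 mm thick, runs from the carriage to -x, its hole 120 mm from the head's axis. When home it lies between the clevis plates.
- handle (a point): Centre of the top of the carriage's upright black handle, 168 mm above the table; axes as the station's. The handle is 34 mm (x) by 16 mm (y) over its upper 62 mm, below that a 30 x 14 mm steel bar; it stands 85 mm on the +y side of the head's axis. Push it to the station's -y, or pinch it across x from above.
- clevis_hole (a point): Centre of the mouth of the clevis's hole, on top of its upper plate, 60 mm above the table; axes as the station's. Two aluminium plates 50 x 44 mm, 8 mm thick, tops at 60 and 36 mm, with vertical 16 mm holes with 2 mm chamfers, joined by a wall on their -y side. The tongue enters between them from +y.
- pin: Loose steel pin, about 100 g, upright, z up. Origin: centre of the underside of its collar (30 mm across, 5 mm thick). Below: shank 12 mm across, 45 mm long, nose tapering to 6 mm over the last 7 mm. Above the collar: round orange handle 22 mm across, its top 50 mm above the origin. Starts in the wooden block. Fully in the clevis, its collar rests on the upper plate (origin at clevis_hole).
- pin_block: Fixed wooden block 70 x 70 x 60 mm, origin at the centre of its underside, with a vertical 19 mm hole in the middle where the pin stands at the start, collar on the block's top. It stands left or right of the station.
- cap_mid (a point): Point on the canister's axis, fixed to its cradle: the MEAN place of the red cap's top. z: along the axis, out of the cap, 30 degrees from vertical, leaning to the station's -x; y as the station's. The canister is clamped higher or lower each time: the real top is up to 9 mm above or below this point along the axis, not measured; find it by touch or sight.
- cap (a joint): How far the sprung red cap (flat disc 40 mm across, 18 mm tall) is pressed along its axis, in m: 0 = up, 0.012 = on its hard stop. About 4 N to start it, about 9 N at the bottom; springs back by itself. It sprays beyond 0.008. Closed fingertips pushing along the axis do it.
- cradle: Dark steel cradle on the station holding the aluminium canister (58 mm across), which does not shift when pressed; origin on its axis 150 mm below cap_mid, z along the axis. Canister and cap count as part of it. Pushing any of it with more than 25 N spoils the valve.
- paint_jar: Loose black paint jar with a blue lid, 64 mm across, 70 mm tall, origin under its centre. It stands on the other side of the station from the pin block. To be left alone.
- spare_head: Loose pink doll head, 84 mm across, on a wooden disc 60 mm across, standing on the table left of the station; about 120 mm tall, origin under its centre. To be left alone.
- brush: Loose paint brush, 170 mm long, lying on the table right of the station. To be left alone.
Things that resemble listed ones, but are neither listed nor needed, are in the scene too. What is meant by the pin is not white, and is the smaller of those in its own colour.

How it is judged:
By the outcome, as a careful person would: the job done as asked, in the order asked, and still so for the second after the job is handed in, with the robot touching nothing.
It also fails if it takes over 72 s, if anything falls off the work surface, if the arm or the gripper's body presses on something with over 40 N, if the wrist force passes 120 N, or if a joint passes its speed limit or range.

ROBOT

A 6-joint arm with a two-finger parallel gripper is mounted at the origin on the work surface. World frame = base frame: x ahead of the robot, y to its left, z up, the work surface at z = 0. Lengths are in m, angles in rad, forces in N, time in s.
With the tool pointing down it reaches from about 0.3 to 0.85 m from the base axis. Payload 5.4 kg.
Tool frame: the origin (TCP) lies at the very end of the fingers, on their centre line; the grasp point (between the pads) lies ctrl.grip_depth behind it (ctrl.grip_depth is the distance from the TCP to the grasp point, in m); z points along the fingers, y is the line along which they close (so a half turn about z gives the same grasp; the last joint's range is limited). The gripper opens to 85 mm and grips with 20 to 120 N. Pads are 22 mm wide; open, the fingers measure 114 mm over their backs; the gripper's body (76 mm by 85 mm) begins 54 mm behind the grasp point. The pads swing forward as they close: fully open they stand 13 mm farther back than shut.
Start: joints at [-1.495, 0.158, 1.597, -0, 1.386, -0.21], TCP at [0.162, -0.552, 0.231] pointing down, gripper open.
Joint ranges: [-2.91, 2.91], [-0.94, 2.29], [0.18, 2.7], [-1.29, 4.43], [0.17, 2.64], [-3, 3]. Speed limits (rad/s): [2.57, 2.57, 3.14, 3.14, 3.14, 3.14].

INTERFACE

Orientations are given as a 3x3 rotation matrix whose columns are the frame's x, y, z axes.
In Python, from station import ctrl, eyes, ticket, finder gives the robot as it stands. The module is installed in compiled form; this text tells all that it offers. Calls block until the motion is done:
- ctrl.move_pose(position, orientation): joint-space move of the TCP to a pose.
- ctrl.servo_line(position, speed=0.15, rot=None, until_force=None): straight line of the TCP; rot=None keeps the orientation; speed is the mean speed in m/s. With until_force (N) it stops when the force on the tool has changed by that much, and returns True; else False.
- ctrl.move_joints(angles): joint-space move.
- ctrl.grip(opening, grasp_force=None): finger opening in m; grasp_force is the grip in N (None keeps the last); returns when the fingers have stopped.
- ctrl.dwell(seconds).
- ctrl.ik(position, orientation): joint angles nearest the present ones, or None.
- ctrl.sense(): the state.
- eyes.get_image(name): name is "scene" or "top" or "wrist"; returns (picture, depth): 420x560x3 uint8, red, green, blue; 420x560 float32, m along the optical axis (not along the pixel's ray), 0 where there is no reading.
- eyes.camera_params(name): a dict with "fx", "fy", "cx", "cy" (pixels), "dist_coeffs" ([k1, k2, p1, p2, k3] as OpenCV has them; the pictures are not rectified), "R" (3x3) and "t" (3): a world point X has camera coordinates R X + t; the wrist camera has in their place "hand_eye" (4x4, takes a point from camera to tool coordinates, whose origin is the TCP and whose axes are the flange's). Camera axes: x right, y down, z forward; pixel columns grow to the right and rows downward; lengths in m; the calibration is good to about 2 mm. A picture is of the moment at which its call begins: read the wrist's pose just before it. camera_params takes no time and is no camera call.
A pose or a line that the arm cannot do raises ctrl.Unreachable and nothing moves.
- ticket.job_done(): hands the job in; it is judged then, once.
Trained networks look in the newest picture that a camera, given by its name, has taken for a name from the list of things; names that differ only in an ending like _2 or _b are one class to them, and where a whole thing is asked for, a point or a joint stands for the part that bears it (a point fixed in the world has none). Each returns a list of dicts, best first, with "p" (0 to 1); they miss things now and then, are a little off and sometimes report something else, mostly with a low value. They report only what shows in the picture. A call takes as long as a camera call. They do not tell look-alikes from the thing itself.
- finder.boxes_of(camera, target): "at" ([x, y, z] in m, in world coordinates, good to about 4 mm: the middle of the surface that is visible of it).
- finder.regions_of(camera, target): "pixels" (420x560 bool, what is visible of it).
The state is a dict: "time_s": time; "q": joint angles; "qvel": joint speeds; "effort": joint torques, N m; "tcp_pos": TCP position; "tool_rot": TCP orientation; "contact_force": force on the tool from outside, world axes, zero at the start; "moment": the same for the moment, N m; "opening": finger opening in m; "grasp_force": force on a finger pad.
Only numpy, scipy, OpenCV 4.12 (cv2) and the standard library are available. Lean on these libraries where they do the work, as an engineer would, in place of code of your own. Each camera call takes 0.05 s, during which the arm holds its last target. There are 200 camera calls.

## Working session

There is one attempt and no reset: what is moved stays moved. The work goes in short steps, each a Python script; the robot and the scene stay as the last script left them, time stands still between calls to the robot, and variables do not carry over. Pictures are saved under pics/ and viewed, at most 10 in all, crops included, and the job is handed in when it is done.

```bash
mkdir -p pics; cat > h.py <<'E'
import numpy as np, cv2
from station import ctrl, eyes, ticket, finder
def save(name,img): cv2.imwrite('pics/'+name+'.png',img[:,:,::-1])
E
python3 - <<'E'
from h import *
np.set_printoptions(precision=3,suppress=True)
s=ctrl.sense(); print(s['time_s'],s['tcp_pos'],s['tool_rot'].tolist() if hasattr(s['tool_rot'],'tolist') else s['tool_rot'],ctrl.grip_depth)
ims=[]
for c in ['scene','top']:
    im,d=eyes.get_image(c); save(c+'0',im)
    np.savez(c+'0.npz',im=im,d=d)
    P=eyes.camera_params(c); print(c,P)
    for t in ['pin','pin_block','carriage','head','handle','clevis_hole','tongue_hole','cap','cradle','station','paint_jar','spare_head','brush']:
        print(t,[(np.round(b['at'],3).tolist(),round(b['p'],2)) for b in finder.boxes_of(c,t)])
print(eyes.camera_params('wrist'))
E
```

```text
0.0 [ 0.162 -0.551  0.23 ] [[0.9594433677578017, 0.2819014091937606, -0.00013985756863813515], [0.2819011274782258, -0.9594414294668335, 0.0019742718009692116], [0.0004223648572488019, -0.0019336279918766416, -0.99999804134344]] 0.0187
scene {'fx': 533.5465920105306, 'fy': 533.5465920105306, 'cx': 275.64427409460654, 'cy': 199.48932041909495, 'dist_coeffs': array([-0.196,  0.   ,  0.   ,  0.   ,  0.   ]), 'R': array([[-0.666,  0.746, -0.001],
       [ 0.415,  0.369, -0.831],
       [-0.619, -0.555, -0.556]]), 't': array([ 0.34 , -0.135,  1.877])}
pin [([0.416, 0.276, 0.055], 0.66), ([0.407, 0.456, 0.089], 0.63), ([0.462, 0.367, 0.084], 0.52)]
pin_block [([0.482, 0.376, 0.046], 0.88), ([0.561, 0.126, 0.065], 0.26)]
carriage [([0.56, 0.126, 0.061], 0.97)]
head [([0.563, 0.126, 0.064], 0.82), ([0.731, -0.328, 0.016], 0.35)]
handle [([0.564, 0.128, 0.066], 0.78)]
clevis_hole [([0.592, 0.041, 0.025], 0.59)]
tongue_hole [([0.562, 0.132, 0.061], 0.9)]
cap [([0.604, -0.078, 0.168], 0.45), ([0.65, 0.424, 0.088], 0.21)]
cradle [([0.655, -0.061, 0.113], 0.8)]
station [([0.584, 0.041, 0.024], 0.
[... 818 characters left out ...]
is_hole []
tongue_hole [([0.531, 0.106, 0.051], 0.93)]
cap [([0.588, -0.082, 0.169], 0.52)]
cradle [([0.528, 0.104, 0.048], 0.63), ([0.626, -0.073, 0.14], 0.6)]
station [([0.545, 0.002, 0.016], 0.58), ([0.715, -0.334, 0.017], 0.56)]
paint_jar [([0.455, 0.353, 0.099], 0.27)]
spare_head [([0.624, 0.401, 0.106], 0.77)]
brush [([0.716, -0.332, 0.018], 0.64)]
{'fx': 332.0885592173443, 'fy': 332.0885592173443, 'cx': 278.69470273580083, 'cy': 213.2085548836137, 'dist_coeffs': array([-0.079,  0.   ,  0.   ,  0.   ,  0.   ]), 'hand_eye': array([[ 0.   , -0.958, -0.286,  0.074],
       [ 1.   ,  0.   ,  0.001,  0.001],
       [-0.001, -0.286,  0.958, -0.143],
       [ 0.   ,  0.   ,  0.   ,  1.   ]])}
```

View pics/scene0.png

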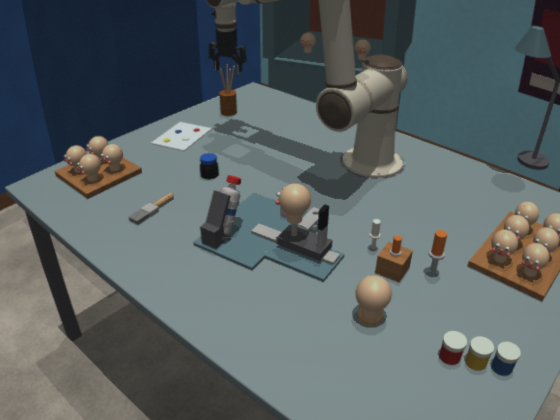

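View pics/top0.png

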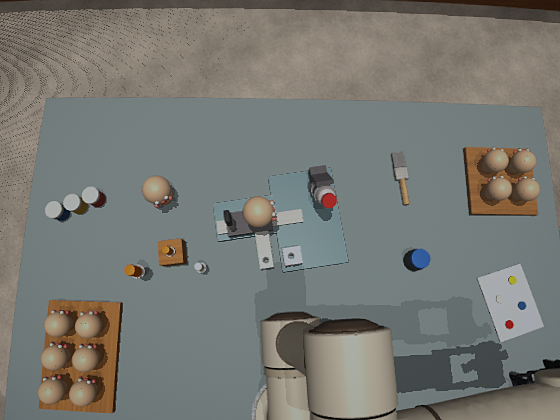

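Scene: the target pin (orange, smaller) stands in the block at (397,245). The larger orange pin at (438,250) and the white one at (376,235) are look-alikes. Top: pin (168,250), tongue hole (265,259), clevis hole (291,255), handle (228,217), cap (328,200).

```bash
cat >> h.py <<'E'
np.set_printoptions(precision=4,suppress=True)
def campose(c,s=None):
    P=eyes.camera_params(c); K=np.array([[P['fx'],0,P['cx']],[0,P['fy'],P['cy']],[0,0,1]])
    if c=='wrist':
        H=np.array(P['hand_eye']); R=np.array(s['tool_rot']); Rc=R@H[:3,:3]; o=R@H[:3,3]+np.array(s['tcp_pos'])
    else:
        Rc=np.array(P['R']).T; o=-Rc@np.array(P['t'])
    return K,np.array(P['dist_coeffs']),Rc,o
def ray(cp,px):
    K,D,Rc,o=cp; u=cv2.undistortPoints(np.array([[px]],float),K,D)[0,0]
    return o,Rc@np.array([u[0],u[1],1])
def atz(cp,px,z):
    o,d=ray(cp,px); return o+d*(z-o[2])/d[2]
def atd(cp,px,dep):
    o,d=ray(cp,px); return o+d*dep
def tri(rays):
    A=np.zeros((3,3));b=np.zeros(3)
    for o,d in rays:
        d=d/np.linalg.norm(d);M=np.eye(3)-np.outer(d,d);A+=M;b+=M@o
    X=np.linalg.solve(A,b)
    return X,[np.linalg.norm(np.cross(X-o,d/np.linalg.norm(d))) for o,d in rays]
def down(yaw): # tool z down, tool x at yaw
    c,s=np.cos(yaw),np.sin(yaw); return np.array([[c,s,0],[s,-c,0],[0,0,-1]])
def wshot(name):
    s=ctrl.sense(); im,d=eyes.get_image('wrist'); save(name,im)
    np.savez(name+'.npz',im=im,d=d,tcp=s['tcp_pos'],rot=s['tool_rot']); return s,im,d
def wload(name):
    z=np.load(name+'.npz'); s=dict(tcp_pos=z['tcp'],tool_rot=z['rot']); return campose('wrist',s),z['im'],z['d']
E
python3 - <<'E'
from h import *
cp=campose('top'); d=np.load('top0.npz')['d']
for n,px,z in [('pin',(168,250),.11),('clevis',(291,255),.06),('tongue',(265,259),.048),('handle',(228,213),.168),('cap',(328,200),.19)]:
    print(n,atz(cp,px,z),atd(cp,px,d[px[1],px[0]]))
cp=campose('scene'); d=np.load('scene0.npz')['d']
for n,px,z in [('pin',(397,238),.11),('handle',(323,208),.168),('cap',(234,180),.19)]:
    print(n,atz(cp,px,z),atd(cp,px,d[px[1],px[0]]))
s0=ctrl.sense()['q']
ctrl.move_pose([0.36,0.06,0.30],down(np.pi))
wshot('w1'); print(ctrl.sense()['time_s'],ctrl.sense()['q'])
E
```

```text
pin [0.4512 0.3539 0.11  ] [0.4509 0.3532 0.1127]
clevis [0.4488 0.0115 0.06  ] [0.4539 0.0097 0.0111]
tongue [0.4372 0.0863 0.048 ] [0.4416 0.0876 0.0004]
handle [0.5467 0.1844 0.168 ] [0.5469 0.1845 0.1669]
cap [ 0.5814 -0.0799  0.19  ] [ 0.588  -0.0833  0.1632]
pin [0.4565 0.3625 0.11  ] [0.4543 0.3615 0.1082]
handle [0.5438 0.1896 0.168 ] [0.5427 0.1888 0.167 ]
cap [ 0.6229 -0.0476  0.19  ] [1.4454 0.8368 0.9313]
3.7583 [-0.1708 -0.4713  2.0201 -0.0001  1.5929 -1.7402]
```

View pics/w1.png

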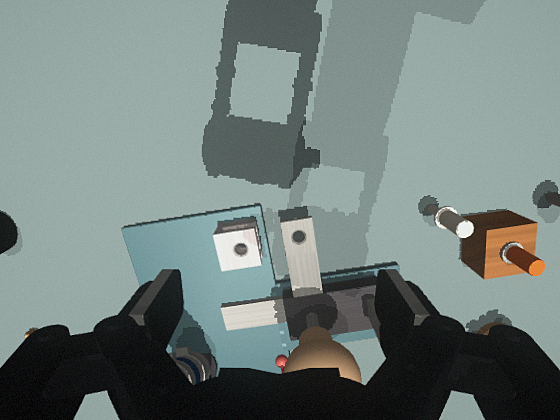

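Wrist view: clevis hole at (240,249), tongue hole (298,237), pin top in the block (537,267), with the white pin beside it. I need a second view of the holes and pin, and two views of the cap.

```bash
python3 - <<'E'
from h import *
ctrl.move_pose([0.33,0.20,0.32],down(np.pi)); wshot('w2')
ctrl.move_pose([0.44,-0.02,0.34],down(np.pi)); wshot('w3')
ctrl.move_pose([0.42,-0.13,0.33],down(np.pi)); wshot('w4')
print(ctrl.sense()['time_s'])
ims=[cv2.imread(f'pics/w{i}.png') for i in (2,3,4)]
cv2.imwrite('pics/m.png',cv2.resize(np.vstack([np.hstack(ims[:2]),np.hstack([ims[2],ims[2]*0])]),(800,600)))
E
```

```text
6.0417
```

View pics/m.png

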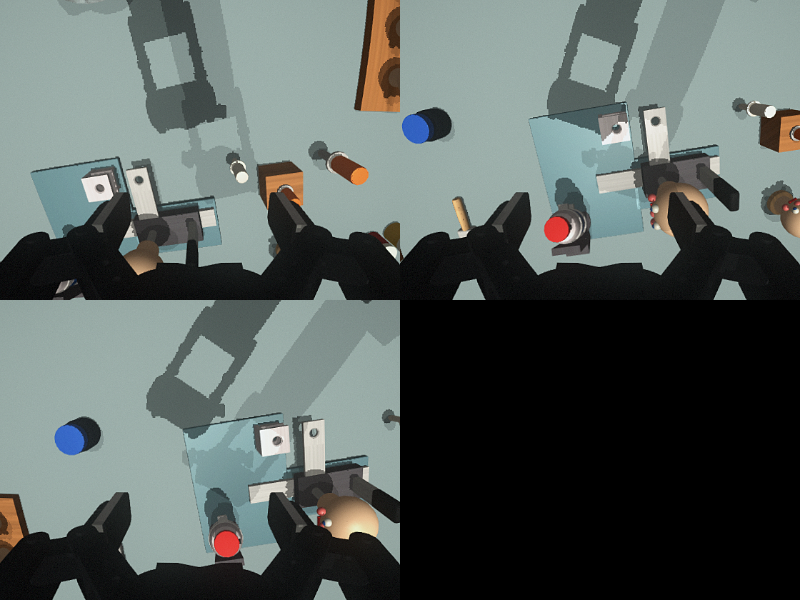

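Grid (full-size pixels = shown × 1.4): holes in w2 at about (140,263)/(193,253), w3 (302,181)/(357,169), w4 (390,196)/(440,186). The red cap top is at w3 (218,320) and w4 (318,342).

```bash
python3 - <<'E'
from h import *
def hole(im,seed,r=12):
    x,y=seed; g=cv2.cvtColor(im,cv2.COLOR_RGB2GRAY)[y-r:y+r+1,x-r:x+r+1]
    t,m=cv2.threshold(g,0,255,cv2.THRESH_BINARY_INV+cv2.THRESH_OTSU)
    n,l,st,c=cv2.connectedComponentsWithStats(m)
    k=min((i for i in range(1,n) if st[i,4]>15),key=lambda i:np.hypot(*(c[i]-r)))
    return (c[k][0]+x-r,c[k][1]+y-r),st[k,4]
seeds={'w1':((240,249),(298,237)),'w2':((140,263),(193,253)),'w3':((302,181),(357,169)),'w4':((390,196),(440,186))}
R=[[],[]]
for n,ss in seeds.items():
    cp,im,d=wload(n)
    for j,s in enumerate(ss):
        p,a=hole(im,s); R[j].append(ray(cp,p)); print(n,j,np.round(p,1),a,atz(cp,p,(.06,.048)[j]))
for r in R: print(tri(r))
# cap
rays=[]
for n in ('w3','w4'):
    cp,im,d=wload(n); h=im.astype(int)
    m=((h[...,0]>120)&(h[...,1]<90)&(h[...,2]<90)).astype(np.uint8)
    k,l,st,c=cv2.connectedComponentsWithStats(m); i=1+np.argmax(st[1:,4]); 
    ys,xs=np.nonzero((l==i)&(d>0)); P=np.array([atd(cp,(x,y),d[y,x]) for x,y in zip(xs,ys)])
    v=np.linalg.svd(P-np.median(P,0))[2][2]; print(n,'cap',c[i],st[i],P.mean(0),np.median(P,0),v); rays.append(ray(cp,c[i]))
print(tri(rays))
# pin: orange masks
rays=[]
for n,px,r in (('top',(168,250),6),('scene',(397,240),12)):
    z=np.load(n+'0.npz'); im=z['im'].astype(int); cp=campose(n)
    g=im[px[1]-14:px[1]+15,px[0]-14:px[0]+15]
    m=((g[...,0]>120)&(g[...,2]<50)&(g[...,0]-g[...,1]>90)).astype(np.uint8)
    k,l,st,c=cv2.connectedComponentsWithStats(m); print(n,st,c+np.array(px)-14)
E
```

```text
w1 0 [240.3 248.9] 135 [0.4492 0.0108 0.06  ]
w1 1 [298.5 236.6] 149 [0.4374 0.0839 0.048 ]
w2 0 [139.7 263. ] 106 [0.4491 0.0113 0.06  ]
w2 1 [194.2 251.7] 115 [0.4372 0.084  0.048 ]
w3 0 [299.2 177.6] 338 [0.4463 0.0062 0.06  ]
w3 1 [357.4 169.1] 137 [0.4369 0.0838 0.048 ]
w4 0 [387.7 196.9] 135 [0.4497 0.0109 0.06  ]
w4 1 [438.7 185.9] 111 [0.4373 0.083  0.048 ]
(array([0.4489, 0.0097, 0.0591]), [np.float64(0.0012473629135933938), np.float64(0.0013261417197509074), np.float64(0.004158668199483351), np.float64(0.001686077216749322)])
(array([0.4375, 0.0838, 0.0471]), [np.float64(0.000304143901178706), np.float64(0.00012428699886738684), np.float64(0.0004825456086625402), np.float64(0.0003664179600424518)])
w3 cap [218.6323 320.8012] [202 303  35  36 971] [ 0.5866 -0.087   0.1679] [ 0.5867 -0.0871  0.1678] [ 0.496   0.0684 -0.8656]
w4 cap [316.9861 341.1112] [ 300  323   36   37 1007] [ 0.5866 -0.0877  0.1677] [ 0.5864 -0.0876  0.1678] [ 0.4347  0.0807 -0.8969]
(array([ 0.588 , -0.0874,  0.1659]), [np.float64(1.634746241419355e-05), np.float64(1.634746241403617e-05)])
top [[  0   0  29  29 841]] [[168. 250.]]
scene [[  0   0  29  29 841]] [[397. 240.]]
```

```bash
cat >> h.py <<'E'
YAW=0.163; XS=np.array([np.cos(YAW),np.sin(YAW),0]); YS=np.array([-np.sin(YAW),np.cos(YAW),0]); Z=np.array([0,0,1.])
CL=np.array([.4494,.0109,.06])
def st(x,y,z): # station mm -> world
    return CL*[1,1,0]+XS*(x+60)/1e3+YS*(y-30)/1e3+Z*z/1e3
E
python3 - <<'E'
from h import *
R=down(np.pi+YAW); h0=215-26
ctrl.grip(0.0,40)
ctrl.move_pose(st(60,h0+55,230),R)
ctrl.servo_line(st(60,h0+55,128),0.25)
f=ctrl.servo_line(st(60,115,128),0.06,until_force=12)
s=ctrl.sense(); print(f,s['contact_force'],s['time_s'],(s['tcp_pos']-st(60,30,0))@YS*1e3+30)
ctrl.servo_line(s['tcp_pos']+0.03*YS,0.15); ctrl.servo_line(st(60,170,260),0.3)
R2=down(np.pi)
ctrl.grip(0.06,40)
ctrl.move_pose([0.36,0.10,0.30],R2); wshot('w5')
ctrl.move_pose([0.345,0.355,0.25],R2); wshot('w6')
ctrl.move_pose([0.365,0.32,0.27],R2); wshot('w7'); print(ctrl.sense()['time_s'])
ims=[cv2.imread(f'pics/w{i}.png') for i in (5,6,7)]
cv2.imwrite('pics/m2.png',cv2.resize(np.vstack([np.hstack(ims[:2]),np.hstack([ims[2],ims[2]*0])]),(800,600)))
E
```

```text
True [-1.4032  3.7189  4.952 ] 10.4 140.73715748071925
14.2167
```

View pics/m2.png

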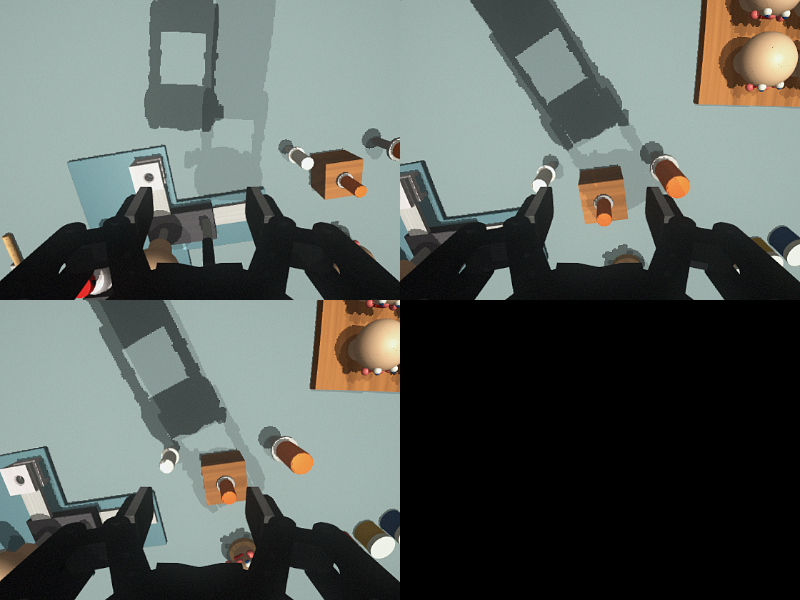

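The carriage is now up against the clevis (w5: tongue under the upper plate). Pin top in w6 is at about (286,307) and in w7 at about (321,276). Next I triangulate the pin top and check the carriage's travel from the handle in the top view.

```bash
python3 - <<'E'
from h import *
rays=[]
for n,s in (('w6',(286,307)),('w7',(321,276))):
    cp,im,d=wload(n); h=im.astype(int)
    print(im[s[1],s[0]],d[s[1],s[0]])
    m=(h[...,0]>180)&(h[...,0]-h[...,2]>110); 
    k,l,stt,c=cv2.connectedComponentsWithStats(m.astype(np.uint8)); i=l[s[1],s[0]]
    print(i,c[i],stt[i],atd(cp,c[i],d[int(c[i][1]),int(c[i][0])]),atz(cp,c[i],.11)); rays.append(ray(cp,c[i]))
print(tri(rays))
def handle(d,c0,cp):
    X=[]
    ys,xs=np.mgrid[170:260,190:300]
    for y,x in zip(ys.ravel(),xs.ravel()):
        if d[y,x]>0:
            p=atd(cp,(x,y),d[y,x])
            if abs(p[2]-.168)<.006 and np.hypot(*(p-c0)[:2])<.026: X.append(p)
    X=np.array(X); return X.mean(0),len(X)
cp=campose('top')
im,d=eyes.get_image('top'); save('top1',im)
a=handle(np.load('top0.npz')['d'],st(60,189,168),cp); b=handle(d,st(60,115,168),cp)
print(a,b,(a[0]-b[0])@YS,(a[0]-b[0])@XS)
E
```

```text
[237 132  66] 0.32279372
26 [276.7589 289.379 ] [ 252  261   63   56 1182] [0.4496 0.3518 0.0839] [0.4347 0.352  0.11  ]
[237 136  66] 0.33583763
40 [311.485 276.487] [288 266  43  21 499] [0.4537 0.3514 0.1102] [0.4539 0.3514 0.11  ]
(array([0.4721, 0.354 , 0.0594]), [np.float64(0.007788614528530806), np.float64(0.007788614528530724)])
(array([0.5391, 0.1891, 0.167 ]), 75) (array([0.5511, 0.1163, 0.1668]), 75) 0.0737525253901686 -1.2519648899807917e-05
```

```bash
python3 - <<'E'
from h import *
rays=[]
for n,s in (('w6',(286,307)),('w7',(321,276))):
    cp,im,d=wload(n); P=[];px=[]
    for y in range(s[1]-25,s[1]+26):
        for x in range(s[0]-25,s[0]+26):
            if d[y,x]>0:
                p=atd(cp,(x,y),d[y,x])
                if .104<p[2]<.118 and im[y,x,0]>200: P.append(p);px.append((x,y))
    P=np.array(P);px=np.array(px,float); (c,r,a)=cv2.minAreaRect(px.astype(np.float32))
    print(len(P),P.mean(0),c,r,px.mean(0),atz(cp,px.mean(0),.11)); rays.append(ray(cp,px.mean(0)))
print(tri(rays))
E
```

```text
293 [0.4544 0.3605 0.1106] (285.0, 307.5) (17.0, 20.0) [285.4983 307.4471] [0.4548 0.3605 0.11  ]
279 [0.454  0.3607 0.1105] (320.5, 276.5) (17.0, 19.0) [320.6487 276.7599] [0.4542 0.3608 0.11  ]
(array([0.4525, 0.3604, 0.1135]), [np.float64(8.83444141227142e-05), np.float64(8.834441412276487e-05)])
```

```bash
python3 - <<'E'
from h import *
R=down(np.pi+YAW); p=np.array([.4543,.3606,0]); off=0.012 # tcp z minus pin origin z
ctrl.grip(0.05,60)
ctrl.move_pose(p+Z*.18,R)
ctrl.servo_line(p+Z*(.06+off),0.12)
ctrl.grip(0.0,60); s=ctrl.sense(); print(s['opening'],s['grasp_force'],s['tcp_pos'],s['time_s'])
ctrl.servo_line(p+Z*(.19+off),0.2)
s=ctrl.sense(); print(s['opening'],s['grasp_force'],s['contact_force'])
ctrl.servo_line(CL*[1,1,0]+Z*(.19+off),0.25)
ctrl.servo_line(CL*[1,1,0]+Z*(.125+off),0.2); ctrl.dwell(.2)
f=ctrl.servo_line(CL*[1,1,0]+Z*(.0595+off),0.04,until_force=10)
s=ctrl.sense(); print(f,s['tcp_pos'],s['contact_force'],s['opening'],s['time_s'])
for c in ('scene','top'):
    im,d=eyes.get_image(c); save(c+'2',im)
a=cv2.imread('pics/scene2.png')[150:290,190:400]; b=wshot('w8')[1][:,:,::-1]
cv2.imwrite('pics/m3.png',np.hstack([cv2.resize(a,(450,300)),cv2.resize(b,(350,300))]))
E
```

```text
0.020537847763052022 58.4919136762619 [0.455 0.361 0.073] 16.5417
0.02023923939687398 58.770816922187805 [ 0.7652  0.1936 -0.7964]
True [0.4493 0.0109 0.073 ] [-0.6433  0.5261  4.4541] 0.02077072307473576 21.0667
```

View pics/m3.png

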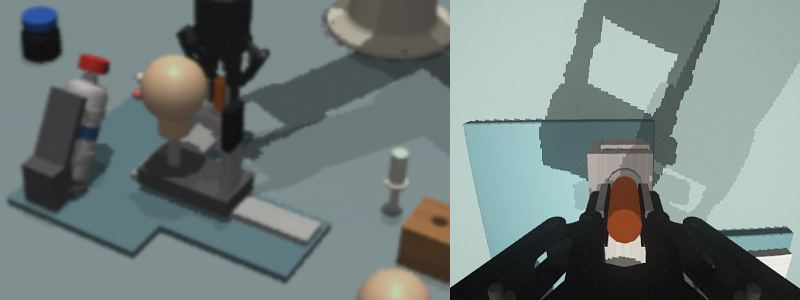

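The pin went down until its collar reached the plate: TCP z is 0.073, the same as at the grasp on the block. I release, check the pin-top height, then approach the cap.

```bash
python3 - <<'E'
from h import *
R=down(np.pi+YAW)
ctrl.grip(0.045); ctrl.dwell(.2)
ctrl.servo_line(CL*[1,1,0]+Z*.24,0.2)
ctrl.move_pose([0.35,0.03,0.28],down(np.pi)); s,im,d=wshot('w9'); cp=campose('wrist',s)
P=[]
for y in range(0,420,1):
    for x in range(150,420):
        if im[y,x,0]>150 and int(im[y,x,0])-im[y,x,2]>90 and d[y,x]>0:
            p=atd(cp,(x,y),d[y,x])
            if np.hypot(*(p-CL)[:2])<.02: P.append(p)
P=np.array(P); t=P[P[:,2]>P[:,2].max()-.006] if len(P) else P; print(len(P),len(t),t.mean(0) if len(t) else '',P[:,2].max())
ctrl.grip(0.0,40)
# press pose feasibility
ax=-0.5*XS+np.cos(np.pi/6)*Z; top=np.array([.587,-.0873,.1675])
zt=-ax
for sg in (1,-1):
    y=YS*sg; Rp=np.column_stack([np.cross(y,zt),y,zt])
    for h in (.06,.0,-.012): print(sg,h,ctrl.ik(top+ax*h,Rp))
print(ctrl.sense()['time_s'],ctrl.sense()['q'])
E
```

```text
273 272 [0.4484 0.0102 0.1105] 0.11286146552549026
1 0.06 [-0.5672 -0.206   2.0616  0.4304  0.9263 -2.4995]
1 0.0 [-0.5208 -0.0585  2.0402  0.459   0.7937 -2.519 ]
1 -0.012 [-0.5122 -0.0277  2.0334  0.4663  0.7687 -2.5243]
-1 0.06 [-0.5672 -0.206   2.0616  0.4304  0.9263  0.6421]
-1 0.0 [-0.5208 -0.0585  2.0402  0.459   0.7937  0.6226]
-1 -0.012 [-0.5122 -0.0277  2.0334  0.4663  0.7687  0.6173]
23.8333 [-0.2628 -0.5108  2.0845  0.      1.5683 -1.8336]<stdin>:9: RuntimeWarning: overflow encountered in scalar subtract
```

View pics/w9.png

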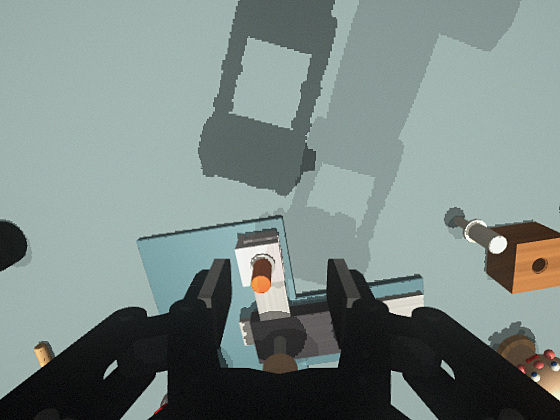

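Pin seated: its top is at z 0.1105 over the clevis hole and the block's hole is empty. Now I touch the cap along its axis, check that against the measured top, and press.

```bash
python3 - <<'E'
from h import *
ax=-0.5*XS+np.cos(np.pi/6)*Z; top=np.array([.587,-.0873,.1675])
y=YS; Rp=np.column_stack([np.cross(y,-ax),y,-ax])
ctrl.move_pose(top+ax*.08,Rp); ctrl.servo_line(top+ax*.015,0.1); ctrl.dwell(.3)
s0=ctrl.sense(); F0=np.array(s0['contact_force'])
f=ctrl.servo_line(top-ax*.012,0.012,until_force=2.5)
s=ctrl.sense(); h=(s['tcp_pos']-top)@ax; print(f,'h',h,F0,(s['contact_force']-F0)@ax,s['time_s'])
if f and abs(h)<.005:
    c=np.array(s['tcp_pos'])
    f=ctrl.servo_line(c-ax*.0105,0.03,until_force=9)
    s=ctrl.sense(); print(f,'depth',(c-s['tcp_pos'])@ax,(s['contact_force']-F0)@ax,s['time_s'])
    ctrl.dwell(.4); s=ctrl.sense(); print('depth',(c-s['tcp_pos'])@ax,(s['contact_force']-F0)@ax,s['time_s'])
    ctrl.servo_line(c+ax*.02,0.06)
else: ctrl.servo_line(top+ax*.02,0.05)
s=ctrl.sense(); print(s['contact_force'],s['time_s'])
E
```

```text
True h -0.0002362665951409765 [ 0.1107 -0.0457 -0.6396] 4.883833698795867 27.1417
False depth 0.010585621342986554 8.94285136283107 27.6333
depth 0.010517926325126952 8.22865361399646 28.0333
[-0.2602 -0.0534 -0.1707] 28.6917
```

```bash
python3 - <<'E'
from h import *
s=ctrl.sense(); ax=-0.5*XS+np.cos(np.pi/6)*Z
ctrl.servo_line(np.array(s['tcp_pos'])+ax*.09,0.2)
ctrl.move_pose([0.30,-0.12,0.36],down(np.pi))
im,d=eyes.get_image('top'); save('top3',im); im2,_=eyes.get_image('scene'); save('scene3',im2)
cv2.imwrite('pics/m4.png',np.vstack([im[90:300,40:480],im2[100:380,60:500]])[:,:,::-1])
print(ctrl.sense()['time_s'])
E
```

```text
30.3583
```

View pics/m4.png

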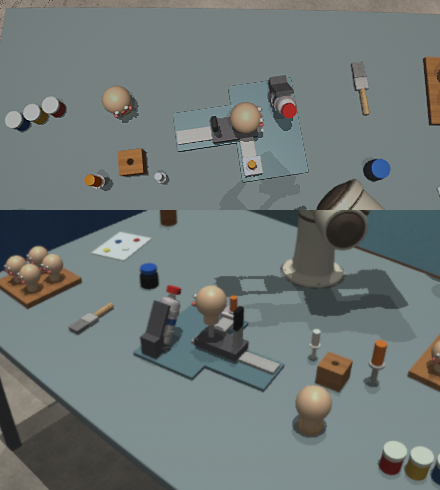

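The pin is in the clevis (crop top (252,165)), the head is in front of the nozzle, and the jar, spare head and brush are where they were. The arm touches nothing.

```bash
python3 -c "
from h import *
print(ticket.job_done())"
```

```text
the job is handed in; nothing more can be done
None
```

The job is handed in at about 30 s of robot time: carriage home, pin fully seated in the clevis, then the cap pressed about 10.5 mm (peak about 9 N) for roughly half a second and released, with the jar, spare head and brush untouched.

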